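Empty the housing and offer up its cover

ROBOT

A 7-joint arm with a two-finger parallel gripper is mounted at the origin on the work surface. World frame = base frame: x ahead of the robot, y to its left, z up, the work surface at z = 0. Lengths are in mm, angles in rad, forces in N, time in s.
With the tool pointing down it reaches from about 400 to 850 mm from the base axis. Payload 4.5 kg.
Tool frame: the origin (TCP) lies at the very end of the fingers, on their centre line; the grasp point (between the pads) lies 19 mm behind it; z points along the fingers, y is the line along which they close (so a half turn about z gives the same grasp; the last joint's range is limited). The gripper opens to 88 mm and grips with 3 to 60 N. Pads are 18 mm wide; open, the fingers measure 123 mm over their backs; the gripper's body (75 mm by 187 mm) begins 45 mm behind the grasp point.
Start: joints at [1.315, 0.689, -0.195, 1.565, 0.157, 0.902, -0.215], TCP at [178.629, -598.953, 238.743] pointing down, gripper open.
Joint ranges: [-3.01, 3.01], [-0.46, 2.08], [-1.47, 1.51], [0.13, 2.56], [-1, 4.14], [0.04, 2.09], [-2.66, 2.66]. Speed limits (rad/s): [2.57, 2.57, 3.14, 3.14, 3.14, 3.14, 3.14].

INTERFACE

Orientations are given as a 3x3 rotation matrix whose columns are the frame's x, y, z axes.
In Python, from workcell import r, optics, order gives the robot as it stands.
- The arm moves only by the tool arm_command, never from a script. Its argument "steps" is one flat list of numbers, 6 for each row, row after row: the shift along the tool's x, y, z in m, then the turn, a rotation vector about the tool's x, y, z in rad. In form: [tx, ty, tz, ax, ay, az, tx, ty, tz, ax, ay, az, ...]. A call has 1 to 12 rows; each row shifts and turns the commanded pose from where the row before left it, along the tool's axes as they then stand; what a row does not reach is not made up. A row lasts 1/8 s, in which the tool goes at most 62.5 mm and 10.7 degrees, less where a joint would pass 70% of its speed; a pose out of reach is approached as far as the arm can. A call with a gripper value outside its range is refused whole. "hand" is the opening, from -1 (shut) to 1 (fully open), so that 0 is half open, set as the call begins (left out, the last holds). The fingers move at their own pace and stop on an object; the grip force is fixed at half the most. Time passes only in rows, so rows that do not move let the fingers close. It gives the time, the measured TCP pose, the force, the opening and the grip force at its end, in the units of the state.
- r.get_state(): the state, without advancing time (a new reading comes with each control period).
- optics.read_camera(name): name is "scene" or "side" or "wrist"; returns a dict with "image" (480x640x3 uint8, red, green, blue), "vfov" (degrees; the focal length in pixels is half the picture's height over the tangent of half this angle, whatever the lens; pixels are square), "cx", "cy" (the principal point, pixels), "view" (4x4, takes a point from world to camera coordinates). Camera axes: x right, y up, looking along -z (the intrinsics and any distortion apply to the point x, -y, -z); pixel columns grow to the right and rows downward; lengths in mm; the calibration is good to about 2 mm. A picture is of the moment at which its call begins. There is no depth.
- order.close_job(): hands the job in; it is judged then, once.
The state is a dict: "time": time; "joint_positions": joint angles; "dq": joint speeds; "joint_torque": joint torques, N m; "tcp_pos": TCP position; "tool_rot": TCP orientation; "ft_force": force on the tool from outside, world axes, zero at the start; "ft_torque": the same for the moment, N m; "grip_width": opening from 0.0 (shut) to 1.0 (fully open); "finger_force": force on a finger pad.
Only numpy, scipy, OpenCV 4.12 (cv2) and the standard library are available. Lean on these libraries where they do the work, as an engineer would, in place of code of your own. Each camera call takes 0.05 s, during which the arm holds its last target. There are 200 camera calls.

TASK

Pick up the open-ended aluminium housing, tip it so that the three loose relays slide out of its open end into the parts tray, and stand it upright again on the bench and let go. Then take the cover plate by its handle and finish while holding it level, hovering about 15 mm above the housing without touching it, its four holes lined up over the four threaded holes, ready for the screws. Leave the other things on the bench where they are.

Things in the scene. Friction and masses are not known exactly. Their poses are not given: they have to be found in the camera images.
- housing_center (a point): centre, 20 above the underside, of the loose aluminium housing: a trough 120 (x) x 60 (y) x 40 high, walls and floor 4 thick, 0.26 kg. z points up out of its open top. Its +x end has a wall; its -x end, roughly towards the robot at the start, is open over its full width. Lugs 14 x 14 x 14 in its top corners bear threaded holes, 22 free under them. Can be gripped across its 60 width
- cover_center (a point): centre of the underside of the loose flat aluminium cover plate, 120 (x) x 60 (y) x 4 thick, 0.15 kg, lying flat on the bench with its handle up; it is the same after a half turn, and fits the housing either way round
- cover_handle (a point): centre of the cover's grab handle: a bar 64 long (along the cover's x) x 12 wide (y) x 12 high on two feet, on the middle of the plate, its centre 34 above the plate's underside, its top 40 above
- tray: grey open parts tray fixed on the bench, 170 (x) x 220 (y) x 45 high, walls and floor 5 thick; origin at the centre of its underside
- housing_hole0 (a point): mouth of a 5 mm threaded hole in the top face of a corner lug, at x 51, y 21 in the housing, 40 above its underside
- cover_hole0 (a point): underside end of a 6 mm screw hole through the cover, at x 51, y 21 in the cover
- housing_hole1 (a point): mouth of a 5 mm threaded hole in the top face of a corner lug, at x -51, y 21 in the housing, 40 above its underside
- cover_hole1 (a point): underside end of a 6 mm screw hole through the cover, at x -51, y 21 in the cover
- housing_hole2 (a point): mouth of a 5 mm threaded hole in the top face of a corner lug, at x -51, y -21 in the housing, 40 above its underside
- cover_hole2 (a point): underside end of a 6 mm screw hole through the cover, at x -51, y -21 in the cover
- housing_hole3 (a point): mouth of a 5 mm threaded hole in the top face of a corner lug, at x 51, y -21 in the housing, 40 above its underside
- cover_hole3 (a point): underside end of a 6 mm screw hole through the cover, at x 51, y -21 in the cover
- relay0_center (a point): centre of a loose black relay, a block 19 x 15 x 15, 14 g, lying in the housing at the start; it slides on the housing's floor once that slopes by 27 to 35 degrees (45 to 50 empties it)
- relay1_center (a point): centre of a loose black relay, a block 19 x 15 x 15, 14 g, lying in the housing at the start; it slides on the housing's floor once that slopes by 27 to 35 degrees (45 to 50 empties it)
- relay2_center (a point): centre of a loose black relay, a block 19 x 15 x 15, 14 g, lying in the housing at the start; it slides on the housing's floor once that slopes by 27 to 35 degrees (45 to 50 empties it)
- reel_large: bystander, not needed: large solder reel, grey, standing on its flange, 64 dia x 42 high; origin at its underside
- reel_small: bystander, not needed: small solder reel, grey, standing on its flange, 44 dia x 30 high; origin at its underside
- multimeter: bystander, not needed: black multimeter lying on its back, 130 x 70 x 30 high; origin at its underside
- screwdriver: bystander, not needed: screwdriver lying on the bench, about 200 long; origin at its underside
- cup: bystander, not needed: white plastic cup, 72 dia x 85 high; origin at its underside
- transformer: bystander, not needed: small open-frame transformer with a copper winding, 50 x 44 x 40 high; origin at its underside
There are look-alikes about, which are no part of the job. What is shaped like the part that bears cover_center but red or yellow is not meant.

How it is judged:
By the outcome, as a careful person would: the job done as asked, in the order asked, and still so for the second after the job is handed in, while the arm keeps its last pose, push and grip.
It also fails if it takes over 67 s, if anything falls off the work surface, if the arm or the gripper's body presses on something with over 40 N, if the wrist force passes 120 N, or if a joint passes its speed limit or range.

## Working session

There is one attempt and no reset: what is moved stays moved. The work goes in short steps, Python scripts to look and compute and a tool call to move; the robot and the scene stay as the last step left them, time stands still between calls to the robot, and variables do not carry over. Pictures are saved under pics/ and viewed, at most 10 in all, crops included, and the job is handed in when it is done.

Besides the shell and the picture viewer there is one more tool, called after "Request:" as name(argument=value, ...), one argument or row to a line, values as JSON. arm_command: Moves the arm, as the interface text tells. Its arguments: {"type":"object","properties":{"steps":{"type":"array","items":{"type":"number"}},"hand":{"type":"number"}},"required":["steps"]}

```bash
mkdir -p pics; ls
python3 - <<'E'
from workcell import r,optics,order
import cv2
s=r.get_state();print(s)
for n in("scene","side","wrist"):
    c=optics.read_camera(n);print(n,{k:v for k,v in c.items() if k!='image'})
    cv2.imwrite(f"pics/{n}0.png",c["image"][:,:,::-1])
E
```

```text
pics
{'time': 0.0, 'joint_positions': array([ 1.31480683,  0.69001026, -0.19447536,  1.56633906,  0.15730144,
        0.90249937, -0.21510673]), 'dq': array([-3.82316756e-04,  1.12182989e-03,  1.93713975e-03,  1.50333897e-03,
        2.72841420e-03,  2.52404398e-04,  5.93333325e-05]), 'joint_torque': array([-1.15158963e-05, -5.27562010e+01, -1.26708191e+00, -1.53428060e+01,
       -5.26829716e-02,  6.52748131e-03,  1.34708043e-04]), 'tcp_pos': array([ 178.34427002, -598.35239841,  237.89398399]), 'tool_rot': array([[ 9.58290233e-01,  2.85796016e-01, -6.83223135e-04],
       [ 2.85796789e-01, -9.58288671e-01,  1.73723867e-03],
       [-1.58229099e-04, -1.86004183e-03, -9.99998258e-01]]), 'ft_force': array([-0.00340197, -0.00166359, -0.14846006]), 'ft_torque': array([-0.00466814,  0.00277885,  0.00737809]), 'finger_force': 0.0, 'grip_width': 0.9986569486388119}
scene {'vfov': 53.98420905149821, 'cx': 324.9896348025508, 'cy': 238.95914475025282, 'view': array([[-5.05438549e-01,  8.62657622e-01, -1.88069414e-02,
         2.29902796e+02],
       [-6.53040437e-01, -3.68194150e-01,  6.61793
[... 377 characters left out ...]
8e+02],
       [ 3.27331257e-01,  3.93562629e-01,  8.59047557e-01,
        -2.53484753e+02],
       [-5.39795122e-01, -6.68299165e-01,  5.11856868e-01,
        -5.55474725e+02],
       [ 0.00000000e+00,  0.00000000e+00,  0.00000000e+00,
         1.00000000e+00]])}
wrist {'vfov': 61.81592797108793, 'cx': 319.04428019340077, 'cy': 233.11119150279012, 'view': array([[ 2.85215075e-01, -9.58462830e-01, -1.16846120e-03,
        -6.24691223e+02],
       [ 9.09178517e-01,  2.70934761e-01, -3.16210023e-01,
         4.19596717e+01],
       [ 3.03392131e-01,  8.91255257e-02,  9.48688493e-01,
        -3.92005445e+02],
       [ 0.00000000e+00,  0.00000000e+00,  0.00000000e+00,
         1.00000000e+00]])}
```

View pics/scene0.png

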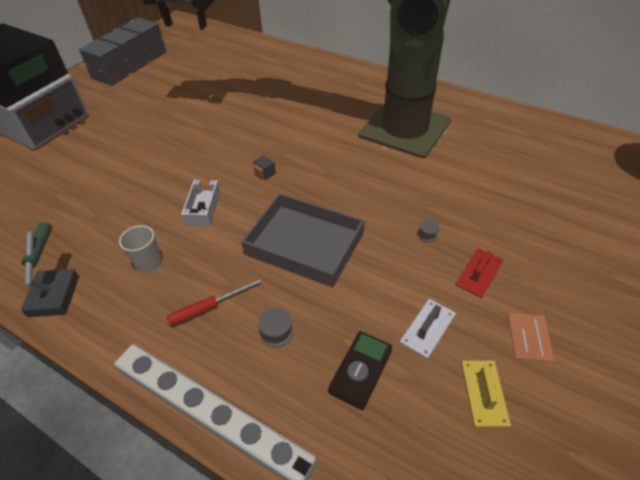

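View pics/side0.png

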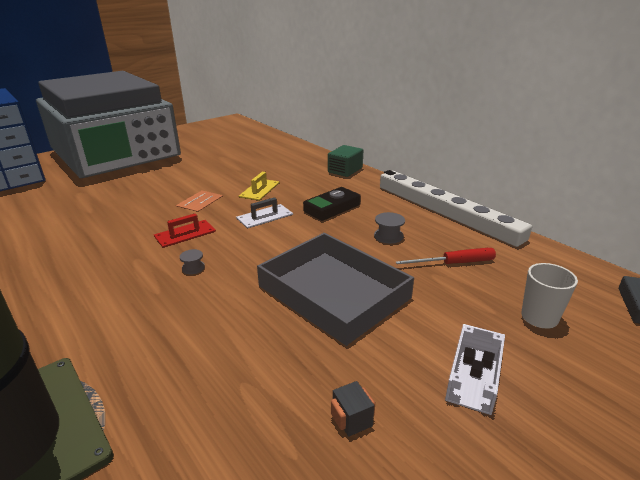

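```bash
cat > h.py <<'E'
import numpy as np,cv2
from workcell import r,optics,order
def cam(n,save=None):
    c=optics.read_camera(n)
    if save: cv2.imwrite(f"pics/{save}.png",c["image"][:,:,::-1])
    return c
def onz(c,uv,z):
    f=240/np.tan(np.radians(c["vfov"]/2));uv=np.atleast_2d(uv).astype(float)
    d=np.c_[(uv[:,0]-c["cx"])/f,-(uv[:,1]-c["cy"])/f,-np.ones(len(uv))]
    R=c["view"][:3,:3];o=-R.T@c["view"][:3,3];d=d@R
    z=np.broadcast_to(z,len(uv))
    return o+d*((z-o[2])/d[:,2])[:,None]
def proj(c,P):
    f=240/np.tan(np.radians(c["vfov"]/2));q=np.atleast_2d(P)@c["view"][:3,:3].T+c["view"][:3,3]
    return np.c_[c["cx"]-f*q[:,0]/q[:,2],c["cy"]+f*q[:,1]/q[:,2]]
E
python3 - <<'E'
import cv2,numpy as np
a=cv2.imread("pics/scene0.png");b=cv2.imread("pics/side0.png")
def cr(i,x,y,w,h):return cv2.resize(i[y:y+h,x:x+w],(400,300),interpolation=cv2.INTER_CUBIC)
o=np.vstack([np.hstack([cr(a,160,170,80,60),cr(b,410,315,133.33.__int__()+1-1,100)]),np.hstack([cr(a,388,297,80,60),cr(b,225,185,80,60)])])
cv2.imwrite("pics/crop0.png",o)
E
```

```text
(no output)
```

View pics/crop0.png

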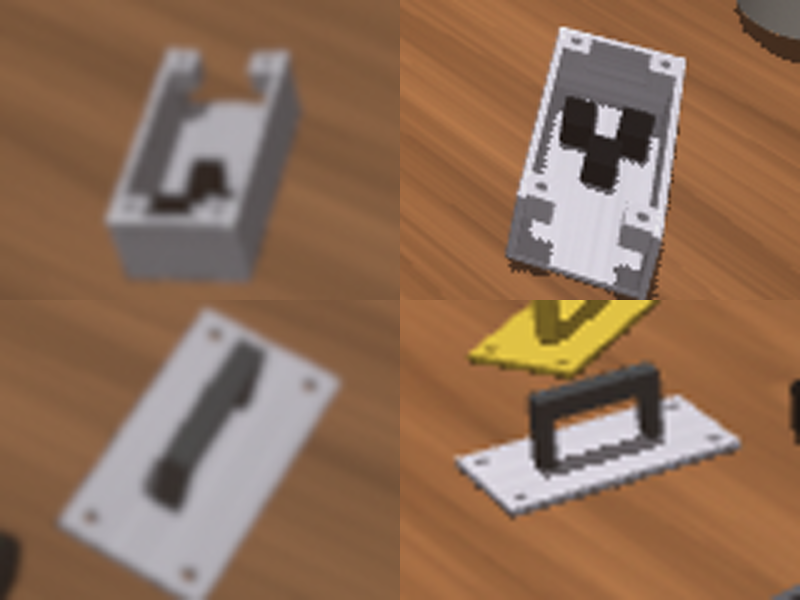

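Run:
```python
from h import *
np.set_printoptions(precision=1,suppress=True)
a=cam("scene");b=cam("side");A=np.array
hs=A([[132,203],[222,207],[183,57],[270,65]])/5+[160,170]
hd=A([[177,41],[265,64],[141,187],[243,216]])/3.0075*[1,3.0075/3]+[410,315]
cs=A([[216,34],[310,84],[90,216],[189,274]])/5+[388,297]
cd=A([[83,161],[119,196],[273,105],[314,137]])/5+[225,185]
for n,c,p,z in(("Hscene",a,hs,40),("Hside",b,hd,40),("Cscene",a,cs,4),("Cside",b,cd,4),("Tscene",a,[[281,198],[363,213],[334,281],[244,240]],45),("Tside",b,[[324,236],[412,280],[348,335],[259,268]],45)):
    P=onz(c,p,z);print(n,P.mean(0));print(P[:,:2])
for n,c,p,z in (("reelL",a,[275,325],21),("meter",a,[360,368],15),("cup",a,[140,235],85),("xfmr",a,[264,167],20),("reelS",a,[428,230],15),("shaft tip",a,[260,282],5),("red",a,[480,272],4),("yellow",a,[487,393],4)):print(n,onz(c,p,z))
```

```text
Hscene [ 539.4 -295.4   40. ]
[[ 593.4 -292.1]
 [ 574.8 -253.6]
 [ 503.  -338.7]
 [ 486.5 -297.1]]
Hside [ 542.8 -299.4   40. ]
[[ 579.  -257.9]
 [ 597.8 -294.7]
 [ 487.2 -303.9]
 [ 507.3 -341.2]]
Cscene [582.1 309.5   4. ]
[[529.4 293.9]
 [533.1 335.3]
 [630.9 283.3]
 [635.  325.5]]
Cside [583.7 304.4   4. ]
[[535.1 329. ]
 [530.1 288.8]
 [637.1 320.2]
 [632.5 279.6]]
Tscene [516.3 -13.9  45. ]
[[ 454.4 -119.7]
 [ 403.9   71.6]
 [ 603.2  108.9]
 [ 603.9 -116.2]]
Tside [508.7 -32.2  45. ]
[[ 582.7   84.1]
 [ 602.9 -126.4]
 [ 427.5 -157.6]
 [ 421.7   71. ]]
reelL [[735.7  52.9  21. ]]
meter [[730.6 235.6  15. ]]
cup [[ 725.7 -289.1   85. ]]
xfmr [[ 358.1 -240.3   20. ]]
reelS [[352.9 213.4  15. ]]
shaft tip [[657.5 -41.1   5. ]]
red [[402.2 353.7   4. ]]
yellow [[656.2 449.6   4. ]]
```

Request:
arm_command(
  steps=[0.044,-0.0185,0.003,0,0,0,0.044,-0.0185,0.003,0,0,0,0.044,-0.0185,0.003,0,0,0,0.044,-0.0185,0.003,0,0,0,0.044,-0.0185,0.003,0,0,0,0.044,-0.0185,0.003,0,0,0,0.044,-0.0185,0.003,0,0,0,0.044,-0.0185,0.003,0,0,0,0.044,-0.0185,0.003,0,0,0,0.044,-0.0185,0.003,0,0,0,0,0,0,0,0,-0.089,0,0,0,0,0,-0.089],
  hand=1,
)

```text
time: 1.75
tcp_pos: [547.9, -295.0, 208.4]
tool_rot: [[0.89, 0.455, -0.0], [0.455, -0.89, 0.0], [-0.0, -0.0, -1.0]]
ft_force: [0.1, -0.5, -0.1]
grip_width: 0.999
finger_force: 0.0
```

Run:
```python
from h import *
np.set_printoptions(precision=4,suppress=True)
c=cam("wrist","w1");s=r.get_state();print(s["time"],s["tcp_pos"],s["tool_rot"],s["joint_positions"])
V=c["view"];print(-V[:3,:3].T@V[:3,3])
```

```text
1.8 [ 547.5097 -295.5721  208.4527] [[ 0.8897  0.4565 -0.0005]
 [ 0.4565 -0.8897  0.0001]
 [-0.0004 -0.0003 -1.    ]] [ 0.5224  0.7204 -0.1829  1.6058  0.1634  0.8309 -0.8232]
[ 622.8434 -257.5126  354.8234]
```

View pics/w1.png

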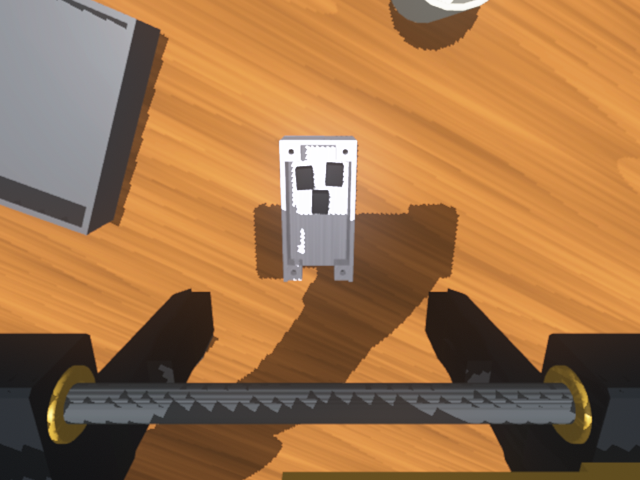

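Run:
```python
from h import *
np.set_printoptions(precision=3,suppress=True)
c=cam("wrist");P=onz(c,[[291,152],[345,152],[294,271],[343,271]],40);print(P,P.mean(0));d=(P[0]+P[1]-P[2]-P[3]);print(np.arctan2(d[1],d[0]))
print(onz(c,[[137,18],[85,234]],45))
from scipy.spatial.transform import Rotation as T
from scipy.optimize import least_squares
import itertools
Q=np.array([[1.3148,.6900,-.1945,1.5663,.1573,.9025,-.2151],[.5224,.7204,-.1829,1.6058,.1634,.8309,-.8232]])
X=np.array([[178.34,-598.35,237.9],[547.5,-295.57,208.45]])
R0=np.array([[[.9583,.2858,0],[.2858,-.9583,0],[0,0,-1]],[[.8897,.4565,0],[.4565,-.8897,0],[0,0,-1]]])
for s in itertools.product([1,-1],repeat=4):
    def fk(q,b):
        z=lambda a:T.from_euler('z',a);y=lambda a:T.from_euler('y',a)
        A=z(b[4])*z(s[0]*q[0])*y(q[1]);B=A*z(s[1]*q[2])*y(q[3]);C=B*z(s[2]*q[4])*y(q[5])
        return np.array([0,0,b[0]])+A.apply([0,0,b[1]])+B.apply([0,0,b[2]])+C.apply([0,0,b[3]]),(C*z(s[3]*q[6]+b[5])).as_matrix()
    def f(b):
        o=[(b[:4]-[350,420,400,280])*.0003]
        for q,x,R in zip(Q,X,R0):
            p,M=fk(q,b);o+=[(p-x)/10,((M-R)*20).ravel()]
        return np.concatenate(o)
    best=min((least_squares(f,[350,420,400,280,b,k]) for b in np.arange(0,6.3,1.57) for k in np.arange(0,6.3,1.57)),key=lambda l:l.cost)
    print(s,best.cost,best.x)
```

```text
[[ 578.025 -256.404   40.   ]
 [ 597.119 -293.68    40.   ]
 [ 488.763 -302.514   40.   ]
 [ 507.857 -339.802   40.   ]] [ 542.941 -298.1     40.   ]
0.4768616755353054
[[ 612.52  -121.842   45.   ]
 [ 442.751 -135.764   45.   ]]
(1, 1, 1, 1) 1969.8436507999074 [5122.167  282.793  349.752 4887.765    4.619    2.284]
(1, 1, 1, -1) 2419.2671142316162 [5066.077  284.591  348.147 4834.08     4.618    7.528]
(1, 1, -1, 1) 288.03331078052327 [  6397.732 -11979.371  10096.759  -9776.166      2.986      0.861]
(1, 1, -1, -1) 720.2293514401624 [  6397.73  -11979.368  10096.757  -9776.165      2.986      6.105]
(1, -1, 1, 1) 314.0809307746649 [ 10042.423 -12127.182  10278.968  -6258.108      2.787      7.024]
(1, -1, 1, -1) 767.4358110475972 [ 10042.423 -12127.183  10278.968  -6258.109      2.787     -0.298]
(1, -1, -1, 1) 1263.9197782622632 [ 1661.64  -3129.935  2660.205 -2668.097     2.774     7.22 ]
(1, -1, -1, -1) 1713.1997451000664 [ 1614.073 -3129.913  2660.131 -2715.599     2.774    -0.102]
(-1, 1, 1, 1) 287.04148094238934 [273.305 569.384 340.682 262.954   0.133   2.244]
(-1, 1, 1, -1) 0.1503482402124448 [273.276 569.402 340.667 262.948   0.133   1.206]
(-1, 1, -1, 1) 341.5542342115822 [-333.64   583.46   316.084 -327.002    0.       2.321]
(-1, 1, -1, -1) 47.52977352866108 [-324.083  583.21   316.836 -317.852    0.004    7.569]
(-1, -1, 1, 1) 318.56303106726045 [181.833 563.722 345.811 168.835  -0.139   2.262]
(-1, -1, 1, -1) 47.39840983811166 [195.136 563.182 346.171 181.88   -0.144   1.218]
(-1, -1, -1, 1) 286.8202708592061 [324.51  563.762 345.575 306.709   6.21    2.536]
(-1, -1, -1, -1) 0.002666233654351233 [324.511 563.762 345.576 306.709   6.21    7.78 ]
```

```bash
cat > kin.py <<'E'
import numpy as np
from scipy.spatial.transform import Rotation as T
from scipy.optimize import least_squares
b=[324.511,563.762,345.576,306.709,6.21,7.78]
lo=np.array([-3.01,-.46,-1.47,.13,-1,.04,-2.66]);hi=np.array([3.01,2.08,1.51,2.56,4.14,2.09,2.66])
def fk(q):
    z=lambda a:T.from_euler('z',a);y=lambda a:T.from_euler('y',a)
    A=z(b[4]-q[0])*y(q[1]);B=A*z(-q[2])*y(q[3]);C=B*z(-q[4])*y(q[5])
    return np.array([0,0,b[0]])+A.apply([0,0,b[1]])+B.apply([0,0,b[2]])+C.apply([0,0,b[3]]),(C*z(-q[6]+b[5])).as_matrix()
def ik(p,R,q0,m=.05):
    def f(q):
        x,M=fk(q);return np.r_[(x-p)/10,((M-R)*10).ravel(),.02*(q-q0)]
    l=least_squares(f,np.clip(q0,lo+m+.01,hi-m-.01),bounds=(lo+m,hi-m));x,M=fk(l.x)
    return l.x,np.linalg.norm(x-p),np.degrees(np.linalg.norm(T.from_matrix(M.T@R).as_rotvec()))
E
python3 - <<'E'
from kin import *
np.set_printoptions(precision=2,suppress=True)
q=np.array([.5224,.7204,-.1829,1.6058,.1634,.8309,-.8232])
E=np.array([519,-19,60.])
for psi in range(-180,180,20):
    qq=q
    for t in (0,15,30,50):
        H=(T.from_euler('z',psi,degrees=True)*T.from_euler('y',-t,degrees=True)).as_matrix()
        TR=H@np.diag([1,-1,-1.]);p=E+H@np.array([65,0,4-4+0.])
        if t==0:p[2]+=60
        qq,e,a=ik(p,TR,qq)
    print(psi,p,e.round(1),a.round(1),qq)
E
```

```text
-180 [477.22 -19.   109.79] 0.0 0.0 [ 0.31  1.24 -0.81  1.39  0.49  1.68  0.95]
-160 [479.74 -33.29 109.79] 0.0 0.0 [ 0.19  1.2  -0.73  1.43  0.62  1.7   1.18]
-140 [486.99 -45.86 109.79] 21.7 33.1 [-0.79  1.39  1.46  1.87 -0.95  1.21 -2.61]
-120 [498.11 -55.18 109.79] 12.6 19.4 [-0.9   1.44  1.46  1.89 -0.92  1.02 -2.61]
-100 [511.74 -60.15 109.79] 3.4 5.3 [-0.99  1.5   1.46  1.9  -0.89  0.87 -2.61]
-80 [526.26 -60.15 109.79] 0.0 0.0 [-1.01  1.34  1.19  2.03 -0.75  0.4  -2.61]
-60 [539.89 -55.18 109.79] 3.8 5.9 [-0.97  1.23  1.03  2.12 -0.95  0.09 -2.18]
-40 [551.01 -45.86 109.79] 11.5 18.7 [-0.94  1.16  0.98  2.1  -0.95  0.09 -1.9 ]
-20 [558.26 -33.29 109.79] 17.6 29.5 [-0.75  0.95  0.78  2.08 -0.95  0.09 -1.43]
0 [560.78 -19.   109.79] 19.8 33.7 [ 0.    0.73 -0.    2.08 -0.95  0.09 -0.61]
20 [558.26  -4.71 109.79] 11.8 17.0 [ 0.96  1.47 -1.42  2.29  2.19  0.76 -2.61]
40 [551.01   7.86 109.79] 0.6 0.8 [ 0.95  1.51 -1.42  2.36  2.32  0.78 -2.61]
60 [539.89  17.18 109.79] 2.1 3.2 [ 0.84  1.16 -0.9   2.13 -0.95  0.09  0.83]
80 [526.26  22.15 109.79] 0.0 0.0 [ 0.89  1.27 -1.08  1.99  0.39  0.41 -0.28]
100 [511.74  22.15 109.79] 0.0 0.0 [ 0.82  1.29 -1.08  1.8   0.29  0.79  0.02]
120 [498.11  17.18 109.79] 0.0 0.0 [ 0.7   1.29 -1.03  1.63  0.27  1.11  0.26]
140 [486.99   7.86 109.79] 0.0 0.0 [ 0.57  1.28 -0.96  1.5   0.31  1.38  0.48]
160 [479.74  -4.71 109.79] 0.0 0.0 [ 0.43  1.26 -0.89  1.41  0.38  1.57  0.71]
```

Request:
arm_command(
  steps=[0,0,0.04,0,0,0,0,0,0.04,0,0,0,0,0,0.04,0,0,0,0,0,0.03,0,0,0,0,0,0.025,0,0,0,0,0,0.015,0,0,0,0,0,0.012,0,0,0,0,0,0,0,0,0,0,0,0,0,0,0],
)

```text
time: 2.98
tcp_pos: [548.0, -296.2, 7.5]
tool_rot: [[0.893, 0.451, 0.001], [0.451, -0.893, -0.001], [0.001, 0.001, -1.0]]
ft_force: [-0.1, -0.2, 0.4]
grip_width: 1.001
finger_force: 0.0
```

Request:
arm_command(
  steps=[0,0,0,0,0,0,0,0,0,0,0,0,0,0,0,0,0,0,0,0,0,0,0,0,0,0,0,0,0,0,0,0,0,0,0,0],
  hand=-1,
)

```text
time: 3.72
tcp_pos: [547.3, -295.5, 7.0]
tool_rot: [[0.892, 0.451, -0.0], [0.451, -0.892, 0.0], [-0.0, -0.001, -1.0]]
ft_force: [-1.9, 1.2, 5.3]
grip_width: 0.68
finger_force: 30.0
```

Request:
arm_command(
  steps=[0,0,-0.02,0,0,0,0,0,-0.03,0,0,0,0,0,-0.035,0,0,0,0,0,-0.035,0,0,0,0.0135,-0.0396,-0.03,0,0,0,0.0135,-0.0396,0,0,0,0,0.0135,-0.0396,0,0,0,0,0.0135,-0.0396,0,0,0,0,0.0135,-0.0396,0,0,0,0,0.0135,-0.0396,0,0,0,0,0.0135,-0.0396,0,0,0,0,0.0135,-0.0396,0,0,0,0],
)

```text
time: 5.22
tcp_pos: [501.3, 36.6, 157.6]
tool_rot: [[0.893, 0.451, 0.002], [0.451, -0.893, -0.0], [0.002, 0.001, -1.0]]
ft_force: [0.9, 0.3, -2.3]
grip_width: 0.68
finger_force: 30.0
```

Request:
arm_command(
  steps=[0,0,0,0,0,-0.14,0,0,0,0,0,-0.14,0,0,0,0,0,-0.14,0,0,0,0,0,-0.14,0,0,0,0,0,-0.14,0,0,0,0,0,-0.14,0,0,0,0,0,-0.14,0,0,0,0,0,-0.14,0,0,0,0,0,-0.14,0,0,0,0,0,-0.14,0,0,0.02,0,0,-0.14,0,0,0.017,0,0,0],
)

```text
time: 6.72
tcp_pos: [501.7, 34.6, 120.0]
tool_rot: [[-0.423, 0.906, 0.002], [0.906, 0.423, -0.001], [-0.001, 0.001, -1.0]]
ft_force: [0.9, 1.3, -3.2]
grip_width: 0.674
finger_force: 30.0
```

Run:
```python
from h import *
np.set_printoptions(precision=3,suppress=True)
c=cam("side","s2");s=r.get_state();print(s["time"],s["tcp_pos"],s["tool_rot"],s["joint_positions"],s["ft_force"])
```

```text
6.775 [500.572  34.491 118.241] [[-0.422  0.906 -0.001]
 [ 0.906  0.422 -0.001]
 [-0.001 -0.002 -1.   ]] [ 0.111  0.76  -0.445  2.029  0.67   0.5   -0.394] [-0.981  0.098 -4.335]
```

View pics/s2.png

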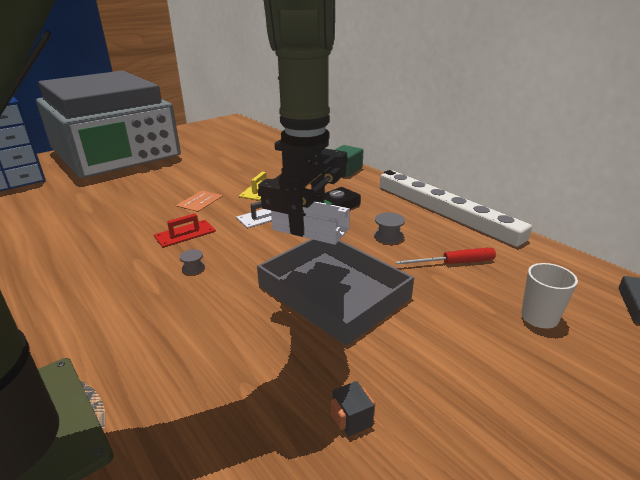

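Request:
arm_command(
  steps=[0,0,0,0,0.11,0,0,0,0,0,0.11,0,0,0,0,0,0.11,0,0,0,0,0,0.11,0,0,0,0,0,0.11,0,0,0,0,0,0.11,0,0,0,0,0,0.11,0,0,0,0,0,0.11,0,0,0,0,0,0,0,0,0,0,0,0,0,0,0,0,0,0,0,0,0,0,0,0,0],
)

```text
time: 8.28
tcp_pos: [500.9, 36.0, 120.5]
tool_rot: [[-0.272, 0.905, -0.326], [0.578, 0.425, 0.697], [0.77, 0.001, -0.639]]
ft_force: [0.2, -0.5, -2.4]
grip_width: 0.679
finger_force: 30.0
```

Run:
```python
from h import *
np.set_printoptions(precision=3,suppress=True)
c=cam("side")["image"];d=cam("scene")["image"]
g=lambda i,x,y,w,h:cv2.resize(i[y:y+h,x:x+w],(400,300),interpolation=cv2.INTER_CUBIC)
cv2.imwrite("pics/t3.png",np.hstack([g(c,240,180,200,150),g(d,220,150,180,135)])[:,:,::-1])
s=r.get_state();print(s["time"],s["tcp_pos"],s["tool_rot"],s["joint_positions"],s["ft_force"])
```

```text
8.375 [500.965  35.736 120.131] [[-0.271  0.906 -0.326]
 [ 0.578  0.424  0.697]
 [ 0.77   0.    -0.638]] [ 0.728  1.247 -1.024  1.625  0.194  1.043  0.287] [-0.582 -0.165 -2.5  ]
```

View pics/t3.png

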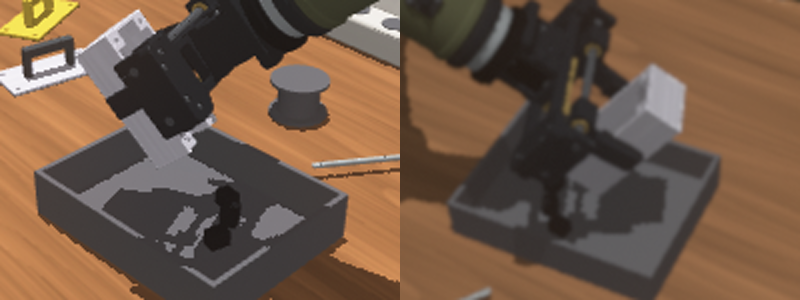

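Request:
arm_command(
  steps=[0,0,-0.02,0,-0.11,0,0,0,-0.02,0,-0.11,0,0,0,0,0,-0.11,0,0,0,0,0,-0.11,0,0,0,0,0,-0.11,0,0,0,0,0,-0.11,0,0,0,0,0,-0.11,0,0,0,-0.02,0,-0.11,0,0,0,-0.03,0,0,0.14,0,0,0,0,0,0.14,0,0,0,0,0,0.14,0,0,0,0,0,0],
)

```text
time: 9.88
tcp_pos: [513.7, 7.7, 197.0]
tool_rot: [[-0.019, 1.0, -0.0], [1.0, 0.019, 0.0], [0.0, -0.0, -1.0]]
ft_force: [0.2, -0.6, -1.9]
grip_width: 0.678
finger_force: 30.0
```

Request:
arm_command(
  steps=[0,0,0,0,0,0.14,0,0,0,0,0,0.14,0,0,0,0,0,0.14,0,0,0,0,0,0.14,0,0,0,0,0,0.14,0,0,0,0,0,0.14,0,0,0,0,0,0.14,0,0,0,0,0,0.14,0,0,0,0,0,0],
)

```text
time: 11.0
tcp_pos: [513.8, 7.6, 196.5]
tool_rot: [[0.891, 0.455, -0.001], [0.455, -0.891, 0.0], [-0.001, -0.001, -1.0]]
ft_force: [0.3, 0.5, -1.9]
grip_width: 0.681
finger_force: 30.0
```

Request:
arm_command(
  steps=[-0.0136,0.0357,0,0,0,0,-0.0136,0.0357,0,0,0,0,-0.0136,0.0357,0,0,0,0,-0.0136,0.0357,0,0,0,0,-0.0136,0.0357,0,0,0,0,-0.0136,0.0357,0,0,0,0,-0.0136,0.0357,0,0,0,0,-0.0136,0.0357,0,0,0,0,0,0,0.03,0,0,0,0,0,0.04,0,0,0,0,0,0.035,0,0,0,0,0,0.02,0,0,0],
)

```text
time: 12.5
tcp_pos: [544.9, -296.2, 69.7]
tool_rot: [[0.891, 0.454, -0.002], [0.454, -0.891, 0.002], [-0.001, -0.003, -1.0]]
ft_force: [-0.5, -0.9, -2.1]
grip_width: 0.677
finger_force: 30.0
```

Request:
arm_command(
  steps=[0,0,0.025,0,0,0,0,0,0.015,0,0,0,0,0,0.01,0,0,0,0,0,0.007,0,0,0,0,0,0.003,0,0,0,0,0,0,0,0,0,0,0,0,0,0,0],
)

```text
time: 13.38
tcp_pos: [546.3, -297.2, 12.2]
tool_rot: [[0.893, 0.451, 0.001], [0.451, -0.893, -0.0], [0.001, 0.001, -1.0]]
ft_force: [0.4, -0.5, -1.6]
grip_width: 0.675
finger_force: 30.0
```

Request:
arm_command(
  steps=[0,0,0.002,0,0,0,0,0,0.002,0,0,0,0,0,0.001,0,0,0,0,0,0.0005,0,0,0,0,0,0,0,0,0,0,0,0,0,0,0],
)

```text
time: 14.12
tcp_pos: [545.9, -297.0, 7.0]
tool_rot: [[0.893, 0.451, -0.0], [0.451, -0.893, -0.0], [-0.0, 0.0, -1.0]]
ft_force: [-2.5, 0.3, 5.4]
grip_width: 0.677
finger_force: 30.0
```

Request:
arm_command(
  steps=[0,0,0,0,0,0,0,0,0,0,0,0,0,0,0,0,0,0,0,0,0,0,0,0,0,0,-0.015,0,0,0,0,0,-0.03,0,0,0,0,0,-0.04,0,0,0,0,0,-0.04,0,0,0,0,0,-0.04,0,0,0,0,0,-0.03,0,0,0,0,0,0,0,0,0,0,0,0,0,0,0],
  hand=1,
)

```text
time: 15.62
tcp_pos: [545.4, -296.8, 200.9]
tool_rot: [[0.893, 0.451, -0.001], [0.451, -0.893, 0.0], [-0.001, -0.001, -1.0]]
ft_force: [0.5, -0.3, -0.8]
grip_width: 1.001
finger_force: 0.0
```

Run:
```python
from h import *
c=cam("wrist")["image"];np.save("w4.npy",c)
s=r.get_state();print(s["time"],s["tcp_pos"],s["tool_rot"])
e=cam("scene")["image"]
g=lambda i,x,y,w,h:cv2.resize(i[y:y+h,x:x+w],(400,600),interpolation=cv2.INTER_CUBIC)
cv2.imwrite("pics/w4.png",np.hstack([g(c,260,120,120,180),cv2.resize(e[180:300,225:385],(400,300)).repeat(2,0)])[:,:,::-1])
```

```text
15.675 [ 545.08986663 -296.71114806  200.31129035] [[ 8.92506716e-01  4.51029798e-01 -1.97033755e-03]
 [ 4.51031748e-01 -8.92507656e-01  6.68046950e-04]
 [-1.45723227e-03 -1.48492118e-03 -9.99997836e-01]]
```

View pics/w4.png

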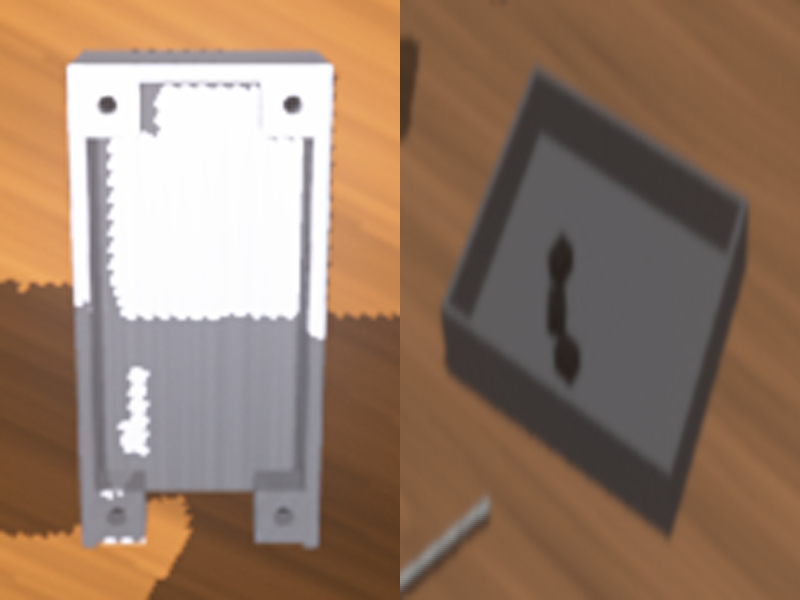

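Run:
```python
from h import *
np.set_printoptions(precision=2,suppress=True)
c=cam("wrist");s=r.get_state()
uv=np.array([[107,104],[292,104],[116,516],[284,516]])/3.3333+[260,120]-[.35,.35]
P=onz(c,uv,40);print(P);C=P.mean(0);d=(P[0]+P[1]-P[2]-P[3]);R=s["tool_rot"]
print(C,np.arctan2(d[1],d[0]),np.arctan2(R[1,0],R[0,0]),"in tool:",R.T@(C-s["tcp_pos"]), s["tcp_pos"],s["joint_positions"])
```

```text
[[ 577.75 -257.75   40.  ]
 [ 596.6  -295.11   40.  ]
 [ 486.86 -303.66   40.  ]
 [ 505.83 -341.22   40.  ]]
[ 541.76 -299.43   40.  ] 0.4688849390685797 0.4679655492830668 in tool: [ -4.     1.24 159.98] [ 545.14 -296.67  199.97] [ 0.56  0.73 -0.24  1.61  0.22  0.82 -0.87]
```

Request:
arm_command(
  steps=[0.0255,-0.0435,0,0,0,0,0.0255,-0.0435,0,0,0,0,0.0255,-0.0435,0,0,0,0,0.0255,-0.0435,0,0,0,0,0.0255,-0.0435,0,0,0,0,0.0255,-0.0435,0,0,0,0,0.0255,-0.0435,0,0,0,0,0.0255,-0.0435,0,0,0,0,0.0255,-0.0435,0,0,0,0,0.0255,-0.0435,0,0,0,0,0.0255,-0.0435,0,0,0,0,0.0255,-0.0435,0,0,0,0],
)

```text
time: 17.27
tcp_pos: [583.2, 308.2, 200.0]
tool_rot: [[0.892, 0.451, -0.002], [0.451, -0.892, -0.001], [-0.002, 0.0, -1.0]]
ft_force: [0.5, -0.8, 0.3]
grip_width: 1.003
finger_force: 0.0
```

Request:
arm_command(
  steps=[0,0,0,0,0,0.1126,0,0,0,0,0,0.1126,0,0,0,0,0,0.1126,0,0,0,0,0,0.1126,0,0,0,0,0,0.1126,0,0,0,0,0,0,0,0,0,0,0,0],
)

```text
time: 18.15
tcp_pos: [583.4, 306.8, 200.6]
tool_rot: [[0.996, -0.093, -0.001], [-0.093, -0.996, -0.001], [-0.001, 0.001, -1.0]]
ft_force: [0.2, 0.1, 0.2]
grip_width: 1.002
finger_force: 0.0
```

Run:
```python
from h import *
np.set_printoptions(precision=3,suppress=True)
c=cam("wrist","w5");s=r.get_state();print(s["time"],s["tcp_pos"],s["tool_rot"],s["joint_positions"])
```

```text
18.2 [583.535 306.814 200.736] [[ 0.996 -0.094 -0.001]
 [-0.094 -0.996 -0.   ]
 [-0.001  0.    -1.   ]] [-0.562  0.776  0.015  1.497 -0.014  0.87  -2.207]
```

View pics/w5.png

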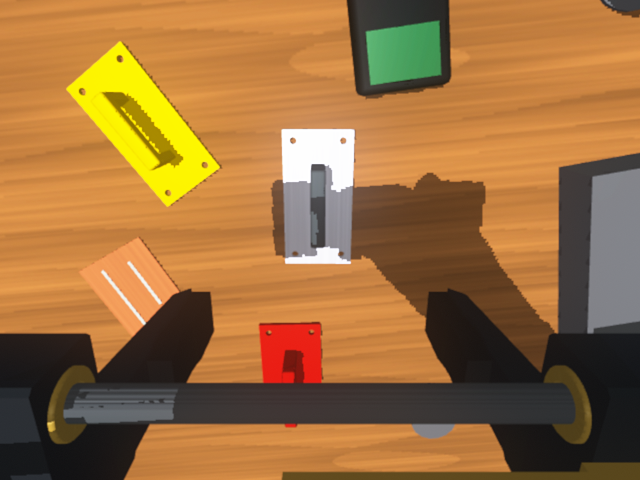

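Run:
```python
from h import *
np.set_printoptions(precision=3,suppress=True)
c=cam("wrist");s=r.get_state()
P=onz(c,[[293,141],[343,141],[295,254],[341,254]],4);print(P);C=P.mean(0);d=(P[0]+P[1]-P[2]-P[3]);R=s["tool_rot"]
print(C,np.arctan2(d[1],d[0]),np.arctan2(R[1,0],R[0,0]),"in tool:",R.T@(C-s["tcp_pos"]))
```

```text
[[636.212 323.682   4.   ]
 [632.266 281.965   4.   ]
 [535.085 333.498   4.   ]
 [531.103 291.444   4.   ]]
[583.666 307.647   4.   ] -0.09509606307684333 -0.093994777936946 in tool: [  0.09   -0.836 196.847]
```

Request:
arm_command(
  steps=[0,-0.001,0.03,0,0,0,0,0,0.04,0,0,0,0,0,0.04,0,0,0,0,0,0.03,0,0,0,0,0,0.02,0,0,0,0,0,0.015,0,0,0,0,0,0.01,0,0,0,0,0,0,0,0,0,0,0,0,0,0,0],
)

```text
time: 19.38
tcp_pos: [584.4, 308.2, 17.0]
tool_rot: [[0.995, -0.095, 0.001], [-0.095, -0.995, 0.001], [0.001, -0.001, -1.0]]
ft_force: [-0.4, -0.0, 0.1]
grip_width: 0.998
finger_force: 0.0
```

Request:
arm_command(
  steps=[0,0,0,0,0,0,0,0,0,0,0,0,0,0,0,0,0,0,0,0,0,0,0,0,0,0,0,0,0,0,0,0,0,0,0,0,0,0,0,0,0,0,0,0,0,0,0,0,0,0,0,0,0,0,0,0,0,0,0,0],
  hand=-1,
)

```text
time: 20.62
tcp_pos: [583.8, 307.9, 16.2]
tool_rot: [[0.995, -0.095, 0.0], [-0.095, -0.995, 0.0], [0.0, -0.0, -1.0]]
ft_force: [-0.5, 0.6, -1.2]
grip_width: 0.133
finger_force: 30.0
```

Request:
arm_command(
  steps=[0,0,-0.015,0,0,0,0,0,-0.03,0,0,0,0,0,-0.035,0,0,0,0,0,-0.035,0,0,0,0,0,-0.03,0,0,0,0,0,-0.005,0,0,0,0,0.02,0,0,0,0,0,0.035,0,0,0,0,0,0.045,0,0,0,0,0,0.045,0,0,0,0,0,0.045,0,0,0,0,0,0.045,0,0,0,0],
)

```text
time: 22.12
tcp_pos: [559.4, 70.4, 164.7]
tool_rot: [[0.995, -0.096, -0.004], [-0.096, -0.995, -0.002], [-0.004, 0.002, -1.0]]
ft_force: [0.5, -0.3, -2.3]
grip_width: 0.13
finger_force: 30.0
```

Request:
arm_command(
  steps=[0.002,0.045,0,0,0,0,0.002,0.045,0,0,0,0,0.002,0.045,0,0,0,0,0.002,0.045,0,0,0,0,0.002,0.045,0,0,0,0,0.002,0.045,0,0,0,0,0.002,0.045,0,0,0,0,0.001,0.035,0,0,0,0,0.001,0.023,0,0,0,0,0,0,0,0,0,-0.1,0,0,0,0,0,-0.12,0,0,0,0,0,-0.12],
)

```text
time: 23.62
tcp_pos: [540.8, -298.2, 165.2]
tool_rot: [[0.969, 0.247, -0.002], [0.247, -0.969, 0.001], [-0.002, -0.002, -1.0]]
ft_force: [0.2, -0.4, -2.1]
grip_width: 0.128
finger_force: 30.0
```

Request:
arm_command(
  steps=[0,0,0,0,0,-0.12,0,0,0,0,0,-0.103,0,0,0,0,0,0,0,0,0,0,0,0],
)

```text
time: 24.12
tcp_pos: [541.4, -298.6, 165.7]
tool_rot: [[0.893, 0.45, -0.001], [0.45, -0.893, 0.001], [-0.001, -0.001, -1.0]]
ft_force: [-0.1, 0.3, -2.1]
grip_width: 0.124
finger_force: 30.0
```

```bash
cat > avg.py <<'E'
from h import *
np.set_printoptions(precision=4,suppress=True)
X=[];Y=[]
for i in range(6):
    c=cam("wrist");s=r.get_state();X.append(s["tcp_pos"]);Y.append(np.arctan2(s["tool_rot"][1,0],s["tool_rot"][0,0]))
p=np.mean(X,0);R=s["tool_rot"]
print(s["time"],p,np.std(X,0),np.mean(Y),R[:,2]);d=np.array([541.7,-299.1,71])-p;print("tool move",R.T@d)
E
python3 avg.py
```

```text
24.425 [ 541.8177 -298.7654  166.088 ] [0.1377 0.0396 0.1263] 0.4672599858551594 [ 0.     -0.0002 -1.    ]
tool move [-0.2507  0.2314 95.088 ]
```

Request:
arm_command(
  steps=[-0.0002,0.0002,0.02,0,0,0,0,0,0.025,0,0,0,0,0,0.02,0,0,0,0,0,0.015,0,0,0,0,0,0.01,0,0,0,0,0,0.005,0,0,0,0,0,0,0,0,0,0,0,0,0,0,0],
)

```text
time: 25.42
tcp_pos: [542.3, -299.3, 71.8]
tool_rot: [[0.893, 0.451, 0.001], [0.451, -0.893, -0.0], [0.001, 0.001, -1.0]]
ft_force: [-0.3, -0.0, -1.3]
grip_width: 0.128
finger_force: 30.0
```

```bash
python3 avg.py
python3 - <<'E'
from h import *
c=cam("wrist")["image"];d=cam("side")["image"]
g=lambda i,x,y,w,h:cv2.resize(i[y:y+h,x:x+w],(400,600),interpolation=cv2.INTER_CUBIC)
cv2.imwrite("pics/w6.png",np.hstack([g(c,240,120,160,240),g(d,430,290,100,150)])[:,:,::-1])
E
```

```text
25.725 [ 542.11   -299.2939   71.6403] [0.112  0.0475 0.1317] 0.4677484846052662 [ 0.0004 -0.0003 -1.    ]
tool move [-0.2786 -0.3582  0.6401]
```

View pics/w6.png

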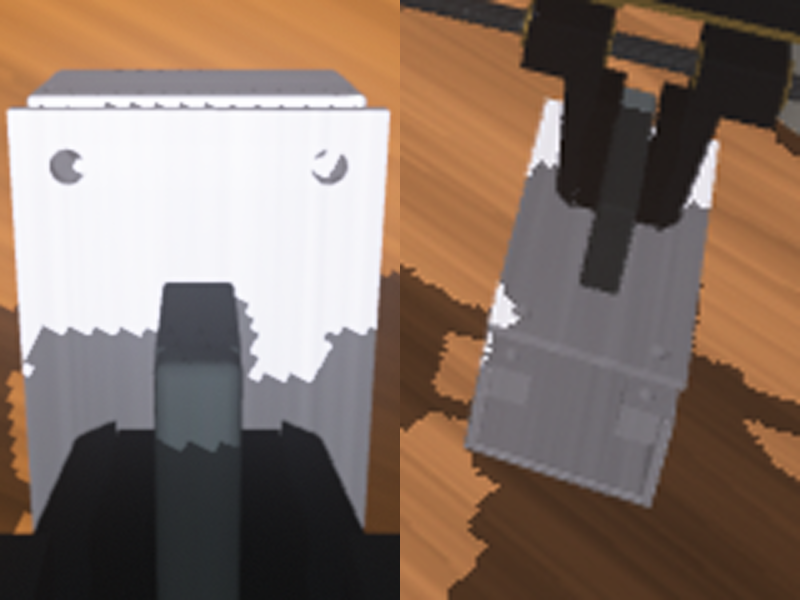

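Run:
```python
from h import *
np.set_printoptions(precision=2,suppress=True)
c=cam("wrist");d=cam("side");s=r.get_state();R=s["tool_rot"];A=np.array
def t(n,c,uv,z):
    P=(onz(c,uv,z)-s["tcp_pos"])@R;print(n,P[:,:2].ravel(),P.mean(0)[:2])
w=lambda p:A(p)/2.5+[240,120]-.3
q=lambda p:(A(p)-[400,0])/4+[430,290]-.37
t("cover far holes (51)",c,w([[66,166],[329,166]]),59.4)
t("cover far corners (60)",c,w([[8,109],[390,109]]),59.4)
t("housing far corners (60)",c,w([[27,96],[367,96]]),40)
t("side cover near corners(-60)",d,q([[490,328],[685,387]]),59.4)
t("side housing bottom near (-60)",d,q([[468,450],[650,506]]),0)
t("side cover near holes(-51)",d,q([[511,355],[660,353]]),59.4)
```

```text
cover far holes (51) [ 50.83 -20.42  50.8   21.74] [50.81  0.66]
cover far corners (60) [ 59.94 -29.16  59.89  30.98] [59.92  0.91]
housing far corners (60) [ 59.3  -29.34  59.26  30.5 ] [59.28  0.58]
side cover near corners(-60) [-62.97 -27.15 -63.11  31.72] [-63.04   2.28]
side housing bottom near (-60) [-60.8  -26.43 -59.51  31.77] [-60.16   2.67]
side cover near holes(-51) [-71.6  -19.17 -52.05  23.3 ] [-61.83   2.07]
```

Request:
arm_command(
  steps=[-0.0004,-0.0003,0.0005,0,0,0,0,0,0,0,0,0,0,0,0,0,0,0,0,0,0,0,0,0,0,0,0,0,0,0],
)

```text
time: 26.55
tcp_pos: [541.4, -299.1, 70.7]
tool_rot: [[0.893, 0.451, 0.0], [0.451, -0.893, -0.0], [0.0, 0.0, -1.0]]
ft_force: [-0.8, -0.2, -2.0]
grip_width: 0.132
finger_force: 30.0
```

```bash
python3 avg.py; python3 -c "
from workcell import r,order
s=r.get_state();print(abs(s['dq']).max(),s['ft_force'],s['grip_width'])
print(order.close_job())"
```

```text
26.85 [ 541.3708 -299.0588   70.7161] [0.0146 0.0217 0.0102] 0.4678444659720169 [ 0.     -0.0001 -1.    ]
tool move [ 0.2752  0.1853 -0.2839]
0.0016413998675891602 [-0.5391747   0.08970604 -1.72506933] 0.13199767327084308
the job is handed in; nothing more can be done
None
```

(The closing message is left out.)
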